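Load the capsule holder into the coffee machine and lock it

TASK

Get the coffee machine ready to brew: pick up the loaded capsule holder by its handle, slide its flange into the slotted fork under the brew head and press it home against the spring until it latches, firmly but without forcing it against the fork, then let go. When it stays home by itself, swing the locking lever all the way down and leave it there. Leave the cups, jars and other things on the worktop where they stand.

Things in the scene. Friction and masses are not known exactly. Their poses are not given: they have to be found in the camera images.
- brewer: The coffee machine: small, cream and dark grey, fixed to the worktop, 205 x 150 mm at its foot, head top 175 mm high. Origin on the worktop straight below the axis that the holder's barrel takes when home. x points from its front (where the handle of the holder sticks out) to its back, z up.
- fork: The steel slotted fork under the head, and the head's underside. Origin: the seat, where the centre of the flange's underside lies when home, on the fork's top, 130 mm above the worktop. Axes as the machine's; the holder slides in along +x. Fork 8 mm thick, slot 52 mm wide; the head's underside is 8.5 mm above the fork. Over 25 N on fork or head, pressing down included, counts as forcing.
- mouth (a point): The slot's open front between the tine tips, level with the fork's top, 75 mm before the seat; flared to about 69 mm there, narrowing to 52 mm within 24 mm. The head begins 42 mm before the seat with a lead-in lip (14 mm above the fork at its edge); the tines before it are open above, so the flange can be rested on them there.
- latch (a point): Between two small sprung noses, one in each tine, 29 mm to either side, top 4 mm above the fork. The flange rides over them (1 to 2 N each) and they spring up in front of it once it is pressed about 1 mm past the seat; a hard stop is 2 mm past it. Let go too early and it is pushed out again by some mm. Latched, it rests within 2 mm of the seat.
- plunger_face (a point): Front of the sprung rubber plunger at the back of the slot, 24 mm wide. It meets the flange's rim 8 mm before home and pushes back with about 6 N at first, 12 N at home; with friction, latching takes a push of 13 to 18 N, so an arm that only drives to the seat's position stops short by its own give.
- holder: The loose capsule holder, steel barrel with a black handle, 0.2 to 0.35 kg, standing upright on the worktop. Origin: centre of the barrel's underside; z up; the handle runs along its -x. Barrel 49 mm in diameter, 40 mm high; on it a round flange 70 mm in diameter and 7 mm thick (40 to 47 mm above the origin), a gold foil capsule in its open top.
- holder_grip (a point): The middle of the handle, where to grasp it: 100 mm from the barrel's axis, 39 mm above the holder's underside (1 mm below the flange's underside). The handle is a bar 100 mm long, 20 mm wide and 20 mm high, from 52 to 152 mm from the barrel's axis.
- holder_flange (a point): The centre of the flange's underside on the barrel's axis, 40 mm above the holder's underside. Axes as the holder's. When home it lies at the fork's origin.
- lever_bar (a point): Middle of the locking lever's black grip bar, 16 mm in diameter, 110 mm long, along the machine's y. It swings at 135 mm radius about a level axis along y, 58 mm behind and 35 mm above the seat: raised it stands 66 degrees above forward (-x), down 10 degrees above it, then 75 mm before and 58 mm above the seat, clear over the holder's handle.
- lever (a joint): Angle of the locking lever, rad: 0 raised, 0.98 all the way down. It stays where it is left; about 3 N at the bar moves it. It moves a piston in the head into the holder's top, which lands on the flange and blocks the lever half-way when the holder is not home.
- cup: Cream mug, 86 mm high, left of the machine. Bystander.
- tumbler: Clear drinking glass, 81 mm wide, 93 mm high. Bystander.
- jam: Small jam jar with a yellow lid, 86 mm high. Bystander.
- spoon: Teaspoon lying on the worktop, 130 mm long. Bystander.

How it is judged:
By the outcome, as a careful person would: the job done as asked, in the order asked, and still so for the second after the job is handed in, with the robot touching nothing.
It also fails if it takes over 72 s, if anything falls off the work surface, if the arm or the gripper's body presses on something with over 40 N, if the wrist force passes 120 N, or if a joint passes its speed limit or range.

ROBOT

A 7-joint arm with a two-finger parallel gripper is mounted at the origin on a cart in front of the work surface, level with it; the furniture and walls round the work are solid. World frame = base frame: x ahead of the robot, y to its left, z up, the work surface at z = 0. Lengths are in mm, angles in rad, forces in N, time in s.
With the tool pointing down it reaches from about 425 to 825 mm from the base axis. Payload 3.6 kg.
Tool frame: the origin (TCP) lies where the fingers leave the gripper's body, on its centre line; the fingertips stand 84 mm ahead of it and the grasp point (between the pads) lies 65 mm ahead of it; x points along the fingers, z is the direction in which the jaws open and shut, and the axes are right-handed (so a half turn about x gives the same grasp; the last joint's range is limited). The gripper opens to 93 mm and grips with 3 to 60 N. Pads are 15 mm wide; open, the fingers measure 128 mm over their backs; the gripper's body (75 mm by 188 mm) begins 65 mm behind the grasp point.
Start: joints at [-1.141, 0.615, -0.013, 1.423, 0.008, 1.103, -0.04], TCP at [286.086, 583.629, 302.74] pointing down, gripper open.
Joint ranges: [-3.12, 3.12], [-0.3, 2.06], [-1.34, 1.32], [0.26, 2.42], [-1.36, 4.5], [0.01, 1.98], [-2.84, 2.84]. Speed limits (rad/s): [2.79, 2.79, 3.14, 3.14, 3.14, 3.14, 3.14].

INTERFACE

Orientations are given as a rotation vector (axis times angle).
In Python, from cell import sense, get_image, camera_info, job_done gives the robot as it stands.
- The arm moves only by the tool servo_tool, never from a script. Its argument "moves" is a list of rows, each a list of 6 numbers: the shift along the tool's x, y, z in mm, then the turn, a rotation vector about the tool's x, y, z in degrees. A call has exactly 5 rows; each row is the pose to reach, as a shift and turn from the pose commanded when the call began, along the tool's axes at that moment; what a row does not reach only later rows make up. A row lasts 1/12 s, in which the tool goes at most 41.7 mm and 7.16 degrees, less where a joint would pass 70% of its speed; a pose out of reach is approached as far as the arm can. A call with a gripper value outside its range is refused whole. "jaw" is the finger opening in mm, from 0 to 93, set as the call begins (left out, the last holds). The fingers move at their own pace and stop on an object; "squeeze" is the grip in N (left out, the last holds). Time passes only in rows, so rows that repeat a pose let the fingers close, or fill a call up. It gives the time, the measured TCP pose, the force and the opening at its end, in the units of the state.
- sense(): the state, without advancing time (a new reading comes with each control period).
- get_image(name): name is "side" or "top"; returns the picture (420x560x3 uint8, red, green, blue); there is no depth.
- camera_info(name): a dict with "fov_y" (degrees; the focal length in pixels is half the picture's height over the tangent of half this angle, whatever the lens; pixels are square), "cx", "cy" (the principal point, pixels), "k1" (the pictures are not rectified: a ray, as slopes to the right and down, at radius r is drawn at 1 + k1 r^2 times it, then the intrinsics apply), "R" (3x3) and "t" (3): a world point X has camera coordinates R X + t. Camera axes: x right, y down, z forward; pixel columns grow to the right and rows downward; lengths in mm; the calibration is good to about 2 mm. A picture is of the moment at which its call begins. camera_info takes no time and is no camera call.
- job_done(): hands the job in, once; it reports no verdict.
The state is a dict: "clock": time; "joint_positions": joint angles; "qd": joint speeds; "joint_torque": joint torques, N m; "eef_pos": TCP position; "tool_rot": TCP orientation; "wrist_force": force on the tool from outside, world axes, zero at the start; "moment": the same for the moment, N m; "opening": opening from 0.0 (shut) to 1.0 (fully open).
Only numpy, scipy, OpenCV 4.12 (cv2) and the standard library are available. Lean on these libraries where they do the work, as an engineer would, in place of code of your own. Each camera call takes 0.05 s, during which the arm holds its last target. There are 200 camera calls.

## Working session

There is one attempt and no reset: what is moved stays moved. The work goes in short steps, Python scripts to look and compute and a tool call to move; the robot and the scene stay as the last step left them, time stands still between calls to the robot, and variables do not carry over. Pictures are saved under pics/ and viewed, about 8 in all and at most 12, crops included, and the job is handed in when it is done.

Besides the shell and the picture viewer there is one more tool, called as name([rows], argument=value, ...), one row to a line, values as JSON. servo_tool: Moves the arm, as the interface text tells. Its arguments: {"type":"object","properties":{"moves":{"type":"array"},"jaw":{"type":"number"},"squeeze":{"type":"number"}},"required":["moves"]}

```bash
ls; mkdir -p pics; python3 - <<'E'
from cell import *
import cv2
print(sense())
for n in("side","top"):
    i=get_image(n);cv2.imwrite(f"pics/{n}0.png",i[:,:,::-1]);print(n,camera_info(n))
E
```

```text
pics
{'clock': 0.0, 'joint_positions': array([-1.14147839,  0.6159382 , -0.01261721,  1.42487201,  0.00812082,
        1.10338408, -0.04041045]), 'qd': array([ 1.35636766e-05, -5.85625572e-04, -5.98727980e-04,  1.23355222e-03,
        4.15780426e-04, -1.91625211e-03,  2.51552140e-05]), 'joint_torque': array([-2.46497229e-04, -4.58943129e+01,  2.09043687e-01, -1.65744030e+01,
       -6.10745768e-02,  2.03587348e-02,  2.29655579e-04]), 'eef_pos': array([285.87175349, 583.13241211, 301.5774852 ]), 'tool_rot': array([-0.86870094,  1.39317421,  0.86641265]), 'wrist_force': array([-0.97435569,  0.64382763,  0.26572543]), 'moment': array([ 0.09022945, -0.00938482, -0.00975562]), 'opening': 0.9970200722120226}
side {'fov_y': 54.76610626262851, 'cx': 281.3730287368203, 'cy': 209.87046838887937, 'k1': 0.005691696331073392, 'R': array([[ 0.96879086, -0.24730742,  0.01683156],
       [-0.07119789, -0.34266237, -0.93675683],
       [ 0.23743446,  0.90632309, -0.34957594]]), 't': array([-518.58423143,  279.7342063 ,  708.12060132])}
top {'fov_y': 51.24852236506227, 'cx': 276.26937774540005, 'cy': 203.1969629790066, 'k1': -0.10005963047787007, 'R': array([[-0.02505048, -0.99966665,  0.00624926],
       [-0.99528155,  0.02435345, -0.09392307],
       [ 0.09373957, -0.00857259, -0.99555984]]), 't': array([ 180.04288371,  581.03925967, 1361.28028396])}
```

View pics/top0.png

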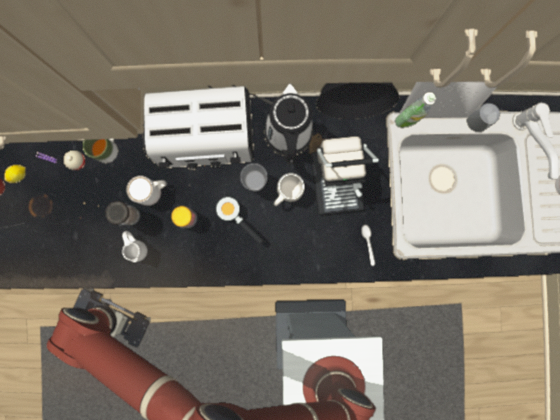

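View pics/side0.png

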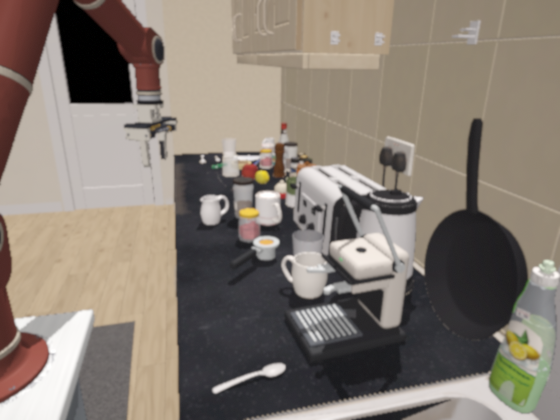

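The top view shows the machine at about (342,175) with its front toward the robot, the holder at (228,209) with its handle running to (264,242), the tumbler at (253,177), the cup at (290,188) and the jam at (184,216). The side view shows the raised lever at about (385,225) and the machine foot at (345,320). Next I'll measure with helpers and zoomed crops.

```bash
cat > h.py <<'E'
from cell import *
import numpy as np, cv2
def KD(n):
    c=camera_info(n); f=210/np.tan(np.radians(c["fov_y"]/2))
    return np.array([[f,0,c["cx"]],[0,f,c["cy"]],[0,0,1.]]),np.array([c["k1"],0,0,0,0.]),np.array(c["R"]),np.array(c["t"])
def ray(n,p):
    K,D,R,t=KD(n); u=cv2.undistortPoints(np.array([[p]],float),K,D)[0,0]
    return -R.T@t, R.T@np.array([u[0],u[1],1.])
def onz(n,p,z):
    o,d=ray(n,p); return o+d*(z-o[2])/d[2]
def tri(p,q):  # side, top
    o,d=ray("side",p);a,e=ray("top",q)
    s=np.linalg.lstsq(np.c_[d,-e],a-o,rcond=None)[0]
    A,B=o+d*s[0],a+e*s[1]; return (A+B)/2,np.linalg.norm(A-B)
def px(n,X):
    K,D,R,t=KD(n); return cv2.projectPoints(np.array(X,float).reshape(-1,1,3),cv2.Rodrigues(R)[0],t,K,D)[0][:,0]
def crop(n,tag,x0,y0,w,h,s):
    i=get_image(n)[y0:y0+h,x0:x0+w,::-1]
    cv2.imwrite(f"pics/{tag}.png",cv2.resize(i,None,fx=s,fy=s,interpolation=cv2.INTER_CUBIC))
E
python3 - <<'E'
from h import *
a=cv2.imread("pics/top0.png")[125:285,200:400]; a=cv2.resize(a,None,fx=4,fy=4,interpolation=cv2.INTER_CUBIC)[:600]
cv2.imwrite("pics/t1.png",a)
b=cv2.imread("pics/side0.png")[180:360,220:420]; cv2.imwrite("pics/s1.png",cv2.resize(b,None,fx=3.3,fy=3.3,interpolation=cv2.INTER_CUBIC))
im=cv2.imread("pics/top0.png");hsv=cv2.cvtColor(im,cv2.COLOR_BGR2HSV)
m=cv2.inRange(hsv,(8,90,120),(25,255,255))[190:230,205:250]
ys,xs=np.nonzero(m);c=(xs.mean()+205,ys.mean()+190);print("foil",c,len(xs),onz("top",c,46))
E
```

```text
foil (np.float64(227.34677419354838), np.float64(208.29032258064515)) 124 [571.26812783 318.98917545  46.        ]
```

View pics/t1.png

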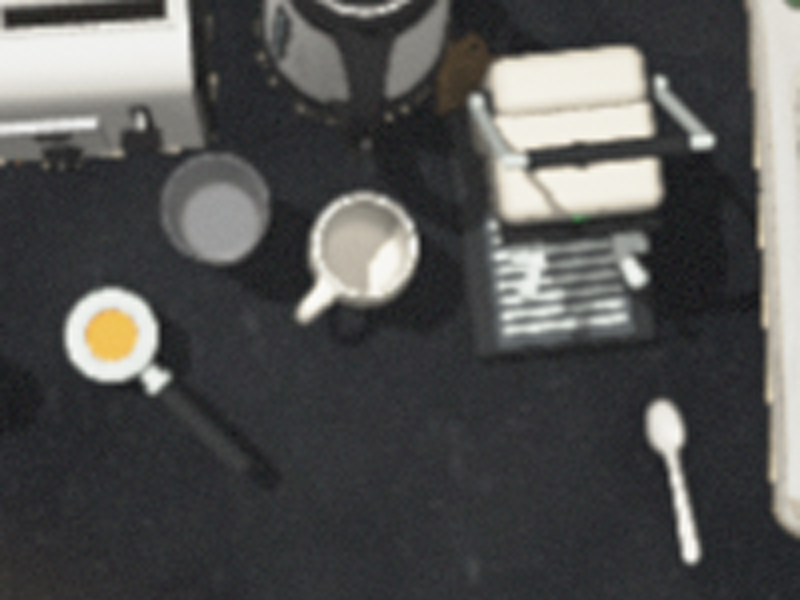

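View pics/s1.png

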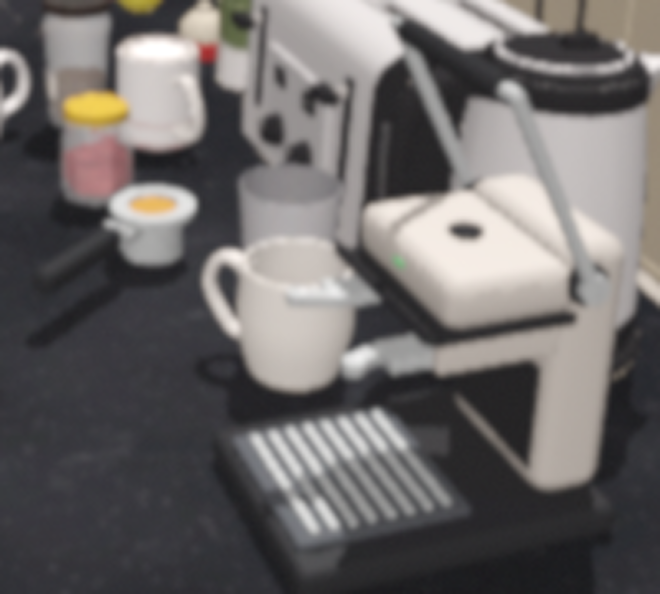

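Crops: the foil sits at (110,334) in the top crop, and the handle end is near (275,478). The lever bar ends are at (515,160) and (703,142) in top, (408,40) and (512,92) in side. The foot's front corners are at about (483,355) and (650,343) in top, with tine tips near (288,297) and (345,362) in the side crop.

```bash
python3 - <<'E'
from h import *
T=lambda x,y:(200+x/4,125+y/4)
S=lambda x,y:(220+x/3.3,180+y/3.3)
np.set_printoptions(precision=1,suppress=True)
L=tri(S(412,33),T(515,160));R=tri(S(512,92),T(703,142));print("bar",L,R)
d=L[0]-R[0];yb=np.degrees(np.arctan2(-d[0],d[1]));print("yaw bar",yb,np.linalg.norm(d))
for z in(0,20):
    a,b=onz("top",T(483,355),z),onz("top",T(650,343),z);d=a-b;print("foot front",z,a,b,np.linalg.norm(d),np.degrees(np.arctan2(-d[0],d[1])))
print("foot front side view",[onz("side",S(*p),15) for p in((218,455),(300,590))])
a,b=onz("top",T(497,223),165),onz("top",T(662,218),165);d=a-b;print("head front",a,b,np.degrees(np.arctan2(-d[0],d[1])))
for q in((288,297),(345,362)): print("tine side@130",onz("side",S(*q),130))
print("R tine",tri(S(350,362),T(637,280)))
print("holder side foil",tri(S(153,203),T(110,334)))
im=cv2.imread("pics/top0.png").astype(float).mean(2)
# handle: dark pixels contrast profile; hand ends
e1,e2=onz("top",T(165,385),45),onz("top",T(268,472),45);c=onz("top",(227.35,208.3),46)
for e in(e1,e2): print("handle",e,np.linalg.norm((e-c)[:2]),np.degrees(np.arctan2(*(c-e)[1::-1])))
print("tumbler",onz("top",T(215,190),93),"cup",onz("top",T(365,245),86),onz("top",T(300,318),60),"spoon",onz("top",T(665,420),3),onz("top",T(692,560),3))
E
```

```text
bar (array([661.8,  26.6, 279.5]), np.float64(6.534150413241415)) (array([667.4, -95.7, 286.3]), np.float64(1.3475674272288507))
yaw bar 2.641052345254458 122.66626237614388
foot front 0 [550.1  22.6   0. ] [ 556.4 -113.6    0. ] 136.3472098201862 2.649433839792459
foot front 20 [548.8  24.8  20. ] [ 555.  -109.5   20. ] 134.41139987230764 2.6494338397924184
foot front side view [array([547.2,   8.5,  15. ]), array([ 559.1, -119.7,   15. ])]
head front [633.7  27.3 165. ] [634.6 -92.3 165. ] 0.4554922287833467
tine side@130 [584.2  -5.2 130. ]
tine side@130 [592.5 -81.3 130. ]
R tine (array([595. , -79.7, 128.6]), np.float64(1.9392499750346757))
holder side foil (array([571.8, 318.3,  45.6]), np.float64(2.4455275957696556))
handle [529.8 276.3  45. ] 59.50154528194978 45.81095112369744
handle [460.2 197.6  45. ] 164.45355755021163 47.54988359280831
tumbler [674.5 232.3  93. ] cup [630.5 119.2  86. ] [578.2 169.9  60. ] spoon [ 493.7 -122.6    3. ] [ 380.8 -139.9    3. ]
```

```bash
cat >> h.py <<'E'
from scipy.spatial.transform import Rotation as Ro
def plan(target,jawyaw,s=None):
    """shift+turn in tool axes to TCP target, pointing down, jaw axis at yaw (deg, mod 180)"""
    s=s or sense(); R=Ro.from_rotvec(s["tool_rot"]); 
    best=None
    for y in(jawyaw,jawyaw+180):
        a=np.radians(y); z=np.array([np.cos(a),np.sin(a),0]); x=np.array([0,0,-1.]); G=Ro.from_matrix(np.c_[x,np.cross(z,x),z])
        r=(R.inv()*G).as_rotvec(degrees=True)
        if best is None or np.linalg.norm(r)<np.linalg.norm(best): best=r
    np.set_printoptions(precision=2,suppress=True)
    m=R.as_matrix()
    print("tcp",s["eef_pos"],"jaw yaw",np.degrees(np.arctan2(m[1,2],m[0,2])),"toolx",m[:,0],"t",s["clock"],"F",s["wrist_force"],"M",s["moment"],"open",s["opening"])
    print("shift",R.inv().apply(np.array(target)-s["eef_pos"]),"turn",best)
E
python3 -c "
from h import *
plan([503,246,180],137)"
```

```text
tcp [285.88 583.2  301.72] jaw yaw 63.88699864337735 toolx [-0. -0. -1.] t 0.1 F [-0.06 -0.81  0.46] M [-0.   -0.04 -0.03] open 1.0008451895513109
shift [ 122.18 -343.38 -206.94] turn [-73.11  -0.11  -0.08]
```

servo_tool([
  [0,-34,-20,-7,0,0],
  [0,-68,-41,-14,0,0],
  [0,-102,-62,-21,0,0],
  [0,-136,-82,-28,0,0],
  [0,-170,-103,-35,0,0],
], jaw=50)

```text
clock: 0.52
eef_pos: [394.0, 414.6, 302.3]
tool_rot: [-1.328, 1.129, 1.327]
wrist_force: [0.6, 0.0, 0.3]
opening: 0.693
```

```bash
python3 -c "
from h import *
plan([503,246,180],137)"
```

```text
tcp [393.96 414.58 302.28] jaw yaw 99.26552466032417 toolx [-0. -0. -1.] t 0.5167 F [0.63 0.   0.33] M [ 0.08 -0.03 -0.03] open 0.6926252983079595
shift [ 122.38  -80.54 -183.84] turn [-37.73  -0.03  -0.05]
```

servo_tool([
  [12,-16,-36,-7,0,0],
  [24,-32,-72,-14,0,0],
  [36,-48,-108,-21,0,0],
  [48,-64,-146,-28,0,0],
  [60,-80,-183,-35,0,0],
])

```text
clock: 0.93
eef_pos: [500.4, 247.3, 242.5]
tool_rot: [-1.751, 0.74, 1.752]
wrist_force: [0.6, 0.1, -0.1]
opening: 0.532
```

servo_tool([
  [0,0,0,-2.5,0,0],
  [0,0,0,-2.5,0,0],
  [0,0,0,-2.5,0,0],
  [0,0,0,-2.5,0,0],
  [0,0,0,-2.5,0,0],
])

```text
clock: 1.35
eef_pos: [498.8, 251.3, 243.7]
tool_rot: [-1.777, 0.707, 1.778]
wrist_force: [-0.6, 1.0, -0.6]
opening: 0.537
```

```bash
python3 -c "
from h import *
plan([503,246,104],137)
crop('top','t2',200,170,100,90,6)"
```

```text
tcp [498.84 251.33 243.69] jaw yaw 136.5635853745907 toolx [ 0.  0. -1.] t 1.35 F [-0.57  1.02 -0.61] M [0.08 0.05 0.06] open 0.5371136775519837
shift [139.69   1.16  -6.78] turn [-0.44  0.04  0.06]
```

View pics/t2.png

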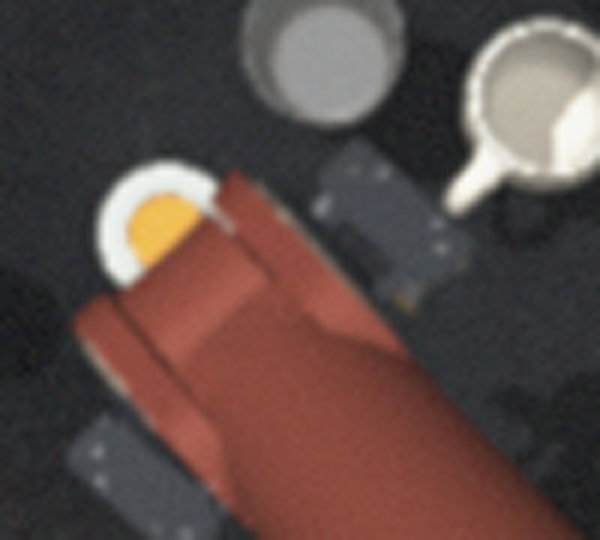

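servo_tool([
  [30,1,-7,0,0,0],
  [65,1,-7,0,0,0],
  [100,1,-7,0,0,0],
  [125,1,-7,0,0,0],
  [138,1,-7,0,0,0],
])

```text
clock: 1.82
eef_pos: [502.2, 244.2, 102.3]
tool_rot: [-1.775, 0.713, 1.781]
wrist_force: [0.2, 0.2, -0.6]
opening: 0.535
```

```bash
python3 -c "
from h import *
plan([503,246,105],137)
crop('side','s2',220,150,200,180,3.3)"
```

```text
tcp [502.24 244.15 102.31] jaw yaw 136.50846224344474 toolx [-0. -0. -1.] t 1.8167 F [ 0.22  0.22 -0.62] M [ 0.05  0.03 -0.03] open 0.5349841566084922
shift [-2.69 -1.85  0.73] turn [-0.49  0.09 -0.26]
```

View pics/s2.png

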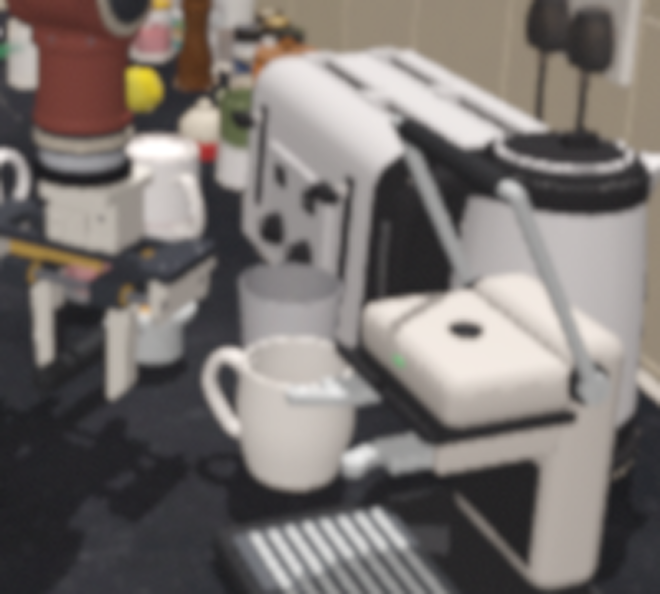

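The fingers at (42,330) and (122,345) straddle the handle, and the barrel at (165,335) is standing undisturbed. Closing now.

servo_tool([
  [-2,0,0,0,0,0],
  [-2,0,0,0,0,0],
  [-2,0,0,0,0,0],
  [-2,0,0,0,0,0],
  [-2,0,0,0,0,0],
], jaw=0, squeeze=60)

```text
clock: 2.28
eef_pos: [504.7, 244.1, 108.5]
tool_rot: [-1.777, 0.708, 1.774]
wrist_force: [-0.9, -0.2, 0.1]
opening: 0.231
```

servo_tool([
  [0,0,0,0,0,0],
  [0,0,0,0,0,0],
  [-3,0,0,0,0,0],
  [-7,0,0,0,0,0],
  [-10,0,0,0,0,0],
])

```text
clock: 2.7
eef_pos: [503.7, 243.0, 117.1]
tool_rot: [-1.775, 0.713, 1.777]
wrist_force: [0.5, 0.2, -2.6]
opening: 0.212
```

```bash
python3 -c "
from h import *
plan([480,240,200],120)"
```

```text
tcp [503.74 243.01 117.08] jaw yaw 136.36983980519847 toolx [-0. -0. -1.] t 2.7 F [ 0.53  0.22 -2.6 ] M [-0.11  0.17  0.04] open 0.21190224333791735
shift [-82.87  18.75  15.12] turn [16.37 -0.01 -0.13]
```

servo_tool([
  [-25,0,0,0,0,0],
  [-50,0,0,0,0,0],
  [-75,0,0,0,0,0],
  [-95,0,0,0,0,0],
  [-100,0,0,0,0,0],
])

```text
clock: 3.12
eef_pos: [505.3, 244.3, 220.4]
tool_rot: [-1.778, 0.706, 1.771]
wrist_force: [1.0, 0.0, -2.4]
opening: 0.21
```

servo_tool([
  [0,10,20,6,0,0],
  [0,25,50,12,0,0],
  [0,40,80,18,0,0],
  [0,55,110,24,0,0],
  [0,65,130,30,0,0],
])

```text
clock: 3.53
eef_pos: [361.2, 286.4, 216.2]
tool_rot: [-1.414, 1.066, 1.418]
wrist_force: [-0.7, 0.5, -2.0]
opening: 0.213
```

```bash
python3 -c "
from h import *
plan([447,-50,211],92.8)"
```

```text
tcp [361.21 286.39 216.23] jaw yaw 106.23430524789495 toolx [-0. -0. -1.] t 3.5333 F [-0.73  0.48 -2.01] M [0.03 0.25 0.01] open 0.21272790886934226
shift [   5.46   11.65 -346.96] turn [13.43 -0.06 -0.27]
```

servo_tool([
  [2,2,-35,3,0,0],
  [2,4,-70,6,0,0],
  [2,6,-105,9,0,0],
  [2,7,-140,11,0,0],
  [2,8,-175,13,0,0],
])

```text
clock: 3.95
eef_pos: [406.2, 114.6, 214.5]
tool_rot: [-1.252, 1.183, 1.253]
wrist_force: [0.9, 0.3, -2.9]
opening: 0.213
```

servo_tool([
  [0,-10,-35,0,0,0],
  [0,-20,-70,0,0,0],
  [0,-30,-105,0,0,0],
  [0,-36,-140,0,0,0],
  [0,-38,-165,0,0,0],
])

```text
clock: 4.37
eef_pos: [454.9, -50.1, 214.5]
tool_rot: [-1.251, 1.184, 1.25]
wrist_force: [0.6, -0.3, -2.0]
opening: 0.208
```

```bash
python3 -c "
from h import *
plan([447,-50,211],92.8)"
```

```text
tcp [454.89 -50.06 214.47] jaw yaw 93.17306176276466 toolx [-0. -0. -1.] t 4.3667 F [ 0.63 -0.3  -2.05] M [-0.06  0.19 -0.03] open 0.2082070897536894
shift [3.48 7.87 0.51] turn [ 0.37 -0.08 -0.06]
```

Now a closer look at holder versus fork, from both cameras in one picture.

```bash
python3 - <<'E'
from h import *
plan([447,-50,211],92.8)
a=get_image('side');b=get_image('top');cv2.imwrite('pics/a3.png',a[:,:,::-1]);cv2.imwrite('pics/b3.png',b[:,:,::-1])
A=cv2.resize(a[190:340,250:390,::-1],None,fx=4,fy=4,interpolation=cv2.INTER_CUBIC)
cv2.imwrite('pics/s3.png',A)
B=cv2.resize(b[120:230,300:400,::-1],None,fx=5.4,fy=5.4,interpolation=cv2.INTER_CUBIC);cv2.imwrite('pics/t3.png',B)
E
```

```text
tcp [454.89 -50.06 214.47] jaw yaw 93.17306176276466 toolx [-0. -0. -1.] t 4.3667 F [ 0.63 -0.3  -2.05] M [-0.06  0.19 -0.03] open 0.2082070897536894
shift [3.48 7.87 0.51] turn [ 0.37 -0.08 -0.06]
```

View pics/s3.png

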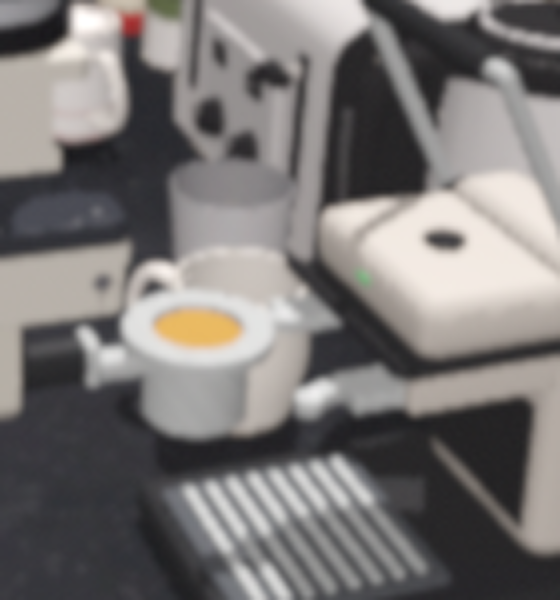

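View pics/t3.png

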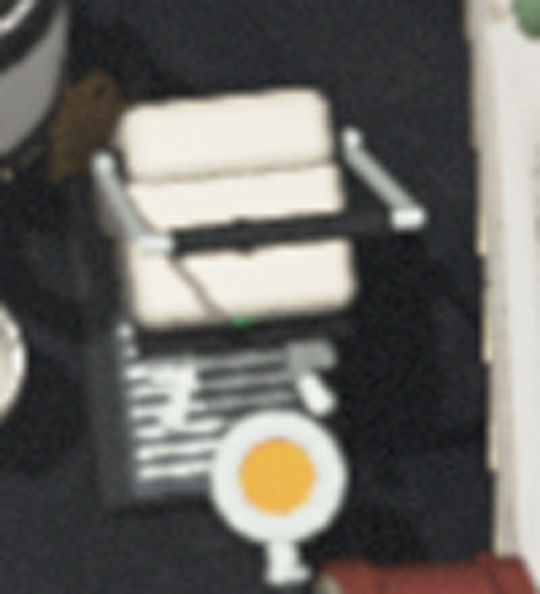

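Side view: flange centre at (198,328), left tine tip near (280,310), right tine tip near (315,400). Top view: flange at (278,476), tine tips near (175,418) and (318,402), lever bar (165,240)–(405,217).

```bash
python3 - <<'E'
from h import *
np.set_printoptions(precision=1,suppress=True)
T=lambda x,y:(300+x/5.4,120+y/5.4)
S=lambda x,y:(250+x/4,190+y/4)
def yaw(p,q,z):
    a,b=onz("top",T(*p),z),onz("top",T(*q),z);d=a-b;return a,b,np.linalg.norm(d),np.degrees(np.arctan2(-d[0],d[1]))
print("bar",yaw((165,240),(405,217),288))
print("seam",yaw((122,184),(338,165),174))
print("back",yaw((130,103),(318,88),165)); print("front",yaw((145,326),(350,305),160))
print("tips",yaw((172,420),(318,402),130))
for n in("a3","b3"):
    im=cv2.imread(f"pics/{n}.png");m=cv2.inRange(cv2.cvtColor(im,cv2.COLOR_BGR2HSV),(8,90,120),(25,255,255))
    k,l,st,c=cv2.connectedComponentsWithStats(m)
    e=(298,272) if n=="a3" else (351.5,208)
    j=1+np.argmin(np.linalg.norm(c[1:]-e,axis=1));print(n,c[j],st[j]); 
    if n=="a3":p=c[j]
    else:q=c[j]
f=tri(p,q);print("foil",f)
tl,tr=tri(S(275,312),T(172,420)),tri(S(312,400),T(318,402));print("tips tri",tl,tr)
print("side tips@130",onz("side",S(275,315),130),onz("side",S(310,402),130))
E
```

```text
bar (array([658.5,  24.2, 288. ]), array([667.3, -93.1, 288. ]), np.float64(117.58829523489364), np.float64(4.327514890116757))
seam (array([709.9,  30.3, 174. ]), array([717.8, -85.9, 174. ]), np.float64(116.47725685849957), np.float64(3.928161463698566))
back (array([756. ,  23.3, 165. ]), array([762.3, -79. , 165. ]), np.float64(102.44103353486155), np.float64(3.5516293048499734))
front (array([635.3,  19.2, 160. ]), array([644.2, -91.7, 160. ]), np.float64(111.26916970862682), np.float64(4.585849826665716))
tips (array([587.6,   2.5, 130. ]), array([595.6, -78.1, 130. ]), np.float64(80.97987146952272), np.float64(5.64766199622263))
a3 [299.1 271.6] [289 268  21   9 143]
b3 [350.8 207.8] [344 201  14  14 148]
foil (array([554.3, -48.1, 153.5]), np.float64(0.9702973074437478))
tips tri (array([598.1,  -0.8, 129.4]), np.float64(21.70673420212421)) (array([597.8, -79.3, 127.2]), np.float64(4.0355525497832065))
side tips@130 [608.   -5.3 130. ] [596.7 -85.  130. ]
```

servo_tool([
  [4,0,3,-0.5,0,0],
  [9,0,5,-0.9,0,0],
  [12,-8,6,-0.9,0,0],
  [12,-17,6.4,-0.9,0,0],
  [12,-25,6.4,-0.9,0,0],
])

```text
clock: 4.88
eef_pos: [480.4, -36.8, 202.9]
tool_rot: [-1.266, 1.171, 1.266]
wrist_force: [-0.3, 0.3, -2.7]
opening: 0.207
```

servo_tool([
  [0,0,0,0,0,0],
  [0,0,0,0,0,0],
  [0,0,0,0,0,0],
  [0,0,0,0,0,0],
  [0,0,0,0,0,0],
])

```text
clock: 5.3
eef_pos: [478.8, -38.6, 203.3]
tool_rot: [-1.264, 1.173, 1.264]
wrist_force: [-0.0, -0.3, -2.4]
opening: 0.213
```

```bash
python3 - <<'E'
from h import *
plan([488,-44,202],94.1)
a=get_image('side');b=get_image('top')
P=[]
for im,e in((a,(312,272)),(b,(348,200))):
    m=cv2.inRange(cv2.cvtColor(im,cv2.COLOR_RGB2HSV),(8,90,120),(25,255,255))
    k,l,st,c=cv2.connectedComponentsWithStats(m)
    j=1+np.argmin(np.linalg.norm(c[1:]-e,axis=1));P.append(c[j]);print(c[j],st[j])
print(tri(*P))
A=cv2.resize(a[220:310,280:380,::-1],None,fx=6,fy=6,interpolation=cv2.INTER_CUBIC)
B=cv2.resize(b[160:230,320:380,::-1],None,fx=7.7,fy=7.7,interpolation=cv2.INTER_CUBIC)[:540]
A=cv2.resize(A,(440,396));B=cv2.resize(B,(340,396))
cv2.imwrite('pics/c4.png',np.hstack([A,B]))
E
```

```text
tcp [478.85 -38.58 203.29] jaw yaw 94.27366420132283 toolx [-0. -0. -1.] t 5.3 F [-0.01 -0.27 -2.38] M [0.01 0.16 0.03] open 0.2126787407944512
shift [ 1.29 -8.72 -6.08] turn [ 0.17 -0.01 -0.03]
[308.75 271.97] [299 268  20   9 138]
[343.04 200.11] [337 194  13  13 142]
(array([579.12, -28.88, 139.14]), np.float64(0.17164774897686924))
```

View pics/c4.png

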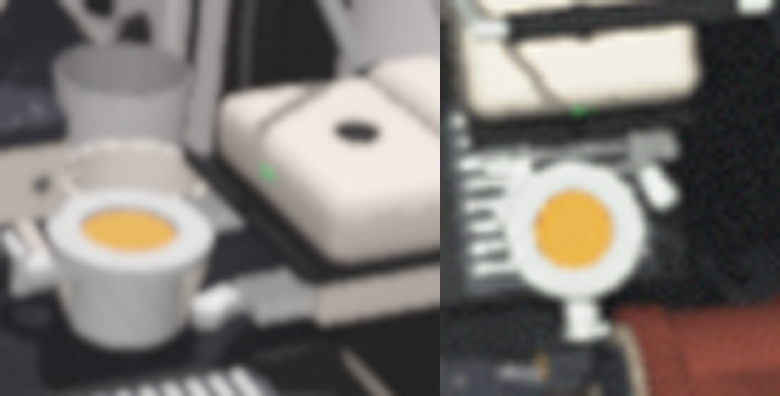

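The picture shows the flange at (575,230) sitting about 10 mm to the left (+y) of the slot's mid-line. The right tine tip is free at (655,190) and the left one is covered. I'll shift it −y by 10.5 mm.

servo_tool([
  [0,2,-4,0,0,0],
  [0,2,-8,0,0,0],
  [0,2,-10.5,0,0,0],
  [0,1,-10.5,0,0,0],
  [0,0,-10.5,0,0,0],
])

```text
clock: 5.82
eef_pos: [480.1, -49.3, 203.2]
tool_rot: [-1.264, 1.173, 1.263]
wrist_force: [-0.9, -0.1, -2.6]
opening: 0.211
```

servo_tool([
  [0,0,0,0,0,0],
  [0,0,0,0,0,0],
  [0,0,0,0,0,0],
  [0,0,0,0,0,0],
  [0,0,0,0,0,0],
])

```text
clock: 6.23
eef_pos: [480.0, -48.8, 203.2]
tool_rot: [-1.264, 1.173, 1.264]
wrist_force: [0.1, -0.2, -2.4]
opening: 0.21
```

```bash
cat >> h.py <<'E'
def foil(e1,e2,tag=None):
    a=get_image('side');b=get_image('top');P=[]
    for im,e in((a,e1),(b,e2)):
        m=cv2.inRange(cv2.cvtColor(im,cv2.COLOR_RGB2HSV),(8,90,120),(25,255,255))
        k,l,st,c=cv2.connectedComponentsWithStats(m)
        j=1+np.argmin(np.linalg.norm(c[1:]-e,axis=1));P.append(c[j]);print(c[j],st[j])
    print("foil",tri(*P))
    if tag:
        A=cv2.resize(a[220:310,280:380,::-1],(440,396),interpolation=cv2.INTER_CUBIC)
        B=cv2.resize(b[160:230,320:380,::-1],(340,396),interpolation=cv2.INTER_CUBIC)
        cv2.imwrite(f'pics/{tag}.png',np.hstack([A,B]))
E
python3 - <<'E'
from h import *
plan([488,-44,202],94.1)
foil((310,274),(347,200),'c5')
E
```

```text
tcp [480.   -48.81 203.22] jaw yaw 94.29997846069367 toolx [-0.  0. -1.] t 6.2333 F [ 0.06 -0.2  -2.41] M [0.04 0.2  0.04] open 0.21046983174045028
shift [ 1.22 -8.34  4.2 ] turn [ 0.2   0.   -0.01]
[311.11 274.56] [301 271  21   9 140]
[346.46 199.6 ] [340 193  14  14 147]
foil (array([580.44, -39.04, 139.  ]), np.float64(0.29524459049852564))
```

View pics/c5.png

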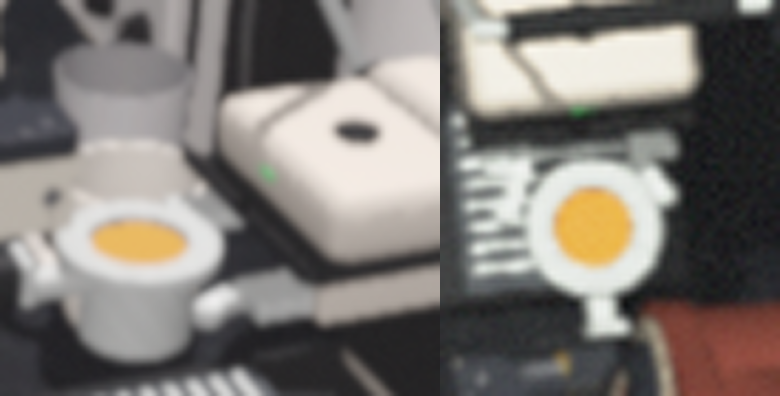

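The flange is now at (594,227), centred between the left tine (515,190) and the right tine (665,185). Moving forward over the tines, then lowering until it makes contact.

servo_tool([
  [0,-3,0,0,0,0],
  [0,-6,0,0,0,0],
  [0,-9,0,0,0,0],
  [0,-12,0,0,0,0],
  [0,-12,0,0,0,0],
])

```text
clock: 6.75
eef_pos: [493.0, -47.9, 203.3]
tool_rot: [-1.265, 1.172, 1.263]
wrist_force: [0.6, 0.5, -2.7]
opening: 0.209
```

servo_tool([
  [0.5,0,0,0,0,0],
  [1,0,0,0,0,0],
  [1,0,0,0,0,0],
  [1,0,0,0,0,0],
  [1,0,0,0,0,0],
])

```text
clock: 7.17
eef_pos: [491.9, -48.1, 202.2]
tool_rot: [-1.264, 1.173, 1.264]
wrist_force: [0.1, 0.2, -2.8]
opening: 0.209
```

```bash
python3 - <<'E'
from h import *
plan([488,-44,202],94.1)
foil((316,274),(346,195))
E
```

```text
tcp [491.87 -48.08 202.2 ] jaw yaw 94.2835556485689 toolx [-0. -0. -1.] t 7.1667 F [ 0.15  0.25 -2.77] M [-0.    0.18 -0.04] open 0.20866273157076184
shift [0.2  3.56 4.36] turn [ 0.18 -0.   -0.01]
[316.91 274.12] [307 270  21   9 142]
[346.   195.73] [340 189  13  14 144]
foil (array([592.08, -38.34, 138.1 ]), np.float64(0.555565587675091))
```

No contact yet; lowering in small steps.

servo_tool([
  [0.4,0,0,0,0,0],
  [0.8,0,0,0,0,0],
  [0.8,0,0,0,0,0],
  [0.8,0,0,0,0,0],
  [0.8,0,0,0,0,0],
])

```text
clock: 7.68
eef_pos: [492.0, -48.0, 201.4]
tool_rot: [-1.264, 1.173, 1.264]
wrist_force: [0.0, -0.4, -1.7]
opening: 0.212
```

servo_tool([
  [0.4,0,0,0,0,0],
  [0.8,0,0,0,0,0],
  [0.8,0,0,0,0,0],
  [0.8,0,0,0,0,0],
  [0.8,0,0,0,0,0],
])

```text
clock: 8.1
eef_pos: [492.0, -48.0, 200.6]
tool_rot: [-1.264, 1.173, 1.264]
wrist_force: [0.6, -0.4, -2.5]
opening: 0.211
```

servo_tool([
  [0.4,0,0,0,0,0],
  [0.8,0,0,0,0,0],
  [0.8,0,0,0,0,0],
  [0.8,0,0,0,0,0],
  [0.8,0,0,0,0,0],
])

```text
clock: 8.52
eef_pos: [492.0, -48.0, 199.8]
tool_rot: [-1.264, 1.173, 1.264]
wrist_force: [0.2, -0.5, -2.4]
opening: 0.21
```

servo_tool([
  [0,-1,0,0,0,0],
  [0,-2,0,0,0,0],
  [0,-3,0,0,0,0],
  [0,-4,0,0,0,0],
  [0,-4,0,0,0,0],
])

```text
clock: 8.93
eef_pos: [496.3, -47.7, 199.9]
tool_rot: [-1.264, 1.173, 1.264]
wrist_force: [-0.4, -0.0, -3.3]
opening: 0.212
```

servo_tool([
  [0.4,0,0,0,0,0],
  [0.8,0,0,0,0,0],
  [0.8,0,0,0,0,0],
  [0.8,0,0,0,0,0],
  [0.8,0,0,0,0,0],
])

```text
clock: 9.35
eef_pos: [496.1, -47.7, 199.1]
tool_rot: [-1.264, 1.173, 1.264]
wrist_force: [0.3, -0.9, -2.3]
opening: 0.212
```

```bash
python3 - <<'E'
from h import *
plan([488,-44,202],94.1)
foil((320,274),(346,194))
E
```

```text
tcp [496.11 -47.73 199.13] jaw yaw 94.28970977283515 toolx [ 0. -0. -1.] t 9.35 F [ 0.27 -0.87 -2.29] M [ 0.03  0.06 -0.04] open 0.21213771530899053
shift [-2.87  7.8   4.33] turn [ 0.19 -0.    0.02]
[318.97 275.06] [309 271  21   9 143]
[345.75 194.26] [339 188  14  14 143]
foil (array([596.56, -38.17, 135.47]), np.float64(0.21297140517697194))
```

servo_tool([
  [0.4,0,0,0,0,0],
  [0.8,0,0,0,0,0],
  [0.8,0,0,0,0,0],
  [0.8,0,0,0,0,0],
  [0.8,0,0,0,0,0],
])

```text
clock: 9.87
eef_pos: [496.1, -47.7, 198.4]
tool_rot: [-1.264, 1.173, 1.264]
wrist_force: [-0.0, 0.0, -0.5]
opening: 0.212
```

```bash
python3 - <<'E'
from h import *
plan([488,-44,202],94.1)
foil((320,274),(346,194))
plan([488,-44,202],94.1)
E
```

```text
tcp [496.11 -47.7  198.38] jaw yaw 94.28813248571909 toolx [ 0. -0. -1.] t 9.8667 F [-0.    0.04 -0.52] M [ 0.09  0.08 -0.  ] open 0.2124915670132421
shift [-3.62  7.81  4.3 ] turn [ 0.19 -0.    0.02]
[318.97 275.06] [309 271  21   9 143]
[345.7  194.26] [339 188  14  14 144]
foil (array([596.58, -38.05, 135.4 ]), np.float64(0.2620363061337065))
tcp [496.09 -47.75 198.36] jaw yaw 94.28536245675238 toolx [ 0. -0. -1.] t 9.9667 F [-0.14 -0.21 -0.59] M [0.02 0.03 0.02] open 0.2088643250752053
shift [-3.65  7.78  4.34] turn [ 0.19 -0.    0.02]
```

servo_tool([
  [0,-2,0,0,0,0],
  [0,-4,0,0,0,0],
  [0,-6,0,0,0,0],
  [0,-8,0,0,0,0],
  [0,-10,0,0,0,0],
])

```text
clock: 10.38
eef_pos: [505.9, -47.1, 198.2]
tool_rot: [-1.264, 1.173, 1.264]
wrist_force: [-2.7, 0.5, 1.0]
opening: 0.209
```

servo_tool([
  [0,-2,0,0,0,0],
  [0,-4,0,0,0,0],
  [0,-6,0,0,0,0],
  [0,-8,0,0,0,0],
  [0,-8,0,0,0,0],
])

```text
clock: 10.8
eef_pos: [514.7, -46.3, 198.2]
tool_rot: [-1.265, 1.172, 1.263]
wrist_force: [-0.8, -0.1, 0.9]
opening: 0.209
```

```bash
python3 - <<'E'
from h import *
plan([488,-44,202],94.1)
foil((328,275),(344,188))
E
```

```text
tcp [514.67 -46.25 198.25] jaw yaw 94.3051117029103 toolx [ 0.  0. -1.] t 10.8 F [-0.85 -0.07  0.91] M [0.01 0.17 0.04] open 0.20902564099563273
shift [-3.79 26.42  4.25] turn [0.21 0.   0.08]
[327.8  273.63] [318 270  21   8 134]
[345.03 189.01] [339 184  13  11 119]
foil (array([613.36, -37.03, 135.69]), np.float64(2.8002431309763987))
```

servo_tool([
  [0,-2,0,0,0,0],
  [0,-4,0,0,0,0],
  [0,-6,0,0,0,0],
  [0,-8,0,0,0,0],
  [0,-10,0,0,0,0],
])

```text
clock: 11.32
eef_pos: [523.4, -45.8, 198.0]
tool_rot: [-1.263, 1.174, 1.265]
wrist_force: [-5.1, 0.1, 1.0]
opening: 0.21
```

servo_tool([
  [0,-2,0,0,0,0],
  [0,-4,0,0,0,0],
  [0,-6,0,0,0,0],
  [0,-8,0,0,0,0],
  [0,-10,0,0,0,0],
])

```text
clock: 11.73
eef_pos: [534.8, -44.8, 198.5]
tool_rot: [-1.265, 1.171, 1.263]
wrist_force: [-3.1, -0.5, 1.1]
opening: 0.208
```

```bash
python3 - <<'E'
from h import *
plan([488,-44,202],94.1)
E
```

```text
tcp [534.8  -44.78 198.51] jaw yaw 94.29444938343927 toolx [ 0.  0. -1.] t 11.7333 F [-3.07 -0.47  1.1 ] M [ 0.    0.38 -0.05] open 0.20819480369946006
shift [-3.58 46.61  4.28] turn [ 0.19 -0.    0.1 ]
```

servo_tool([
  [0,-2,0,0,0,0],
  [0,-4,0,0,0,0],
  [0,-6,0,0,0,0],
  [0,-8,0,0,0,0],
  [0,-10,0,0,0,0],
])

```text
clock: 12.15
eef_pos: [544.0, -44.1, 198.3]
tool_rot: [-1.264, 1.173, 1.264]
wrist_force: [-3.4, -0.1, 1.6]
opening: 0.211
```

servo_tool([
  [0,-1,0,0,0,0],
  [0,-2,0,0,0,0],
  [0,-3,0,0,0,0],
  [0,-4,0,0,0,0],
  [0,-5,0,0,0,0],
])

```text
clock: 12.57
eef_pos: [548.9, -43.8, 198.3]
tool_rot: [-1.264, 1.173, 1.264]
wrist_force: [-3.5, -0.0, 1.7]
opening: 0.208
```

```bash
python3 - <<'E'
from h import *
plan([488,-44,202],94.1)
E
```

```text
tcp [548.87 -43.81 198.26] jaw yaw 94.28438457936107 toolx [-0. -0. -1.] t 12.5667 F [-3.51 -0.05  1.74] M [0.01 0.46 0.  ] open 0.20815164683987283
shift [-3.74 60.71  4.36] turn [ 0.18 -0.   -0.01]
```

Sliding steadily. Next come 3 mm steps, watching for the plunger.

servo_tool([
  [0,-1,0,0,0,0],
  [0,-2,0,0,0,0],
  [0,-3,0,0,0,0],
  [0,-4,0,0,0,0],
  [0,-4,0,0,0,0],
])

```text
clock: 12.98
eef_pos: [553.1, -43.5, 198.3]
tool_rot: [-1.264, 1.173, 1.264]
wrist_force: [-2.8, 0.4, 2.4]
opening: 0.215
```

servo_tool([
  [0,-1,0,0,0,0],
  [0,-2,0,0,0,0],
  [0,-3,0,0,0,0],
  [0,-3,0,0,0,0],
  [0,-3,0,0,0,0],
])

```text
clock: 13.4
eef_pos: [556.0, -43.3, 198.3]
tool_rot: [-1.264, 1.173, 1.264]
wrist_force: [-1.4, -0.8, 1.8]
opening: 0.21
```

servo_tool([
  [0,-1,0,0,0,0],
  [0,-2,0,0,0,0],
  [0,-3,0,0,0,0],
  [0,-3,0,0,0,0],
  [0,-3,0,0,0,0],
])

```text
clock: 13.82
eef_pos: [559.0, -43.0, 198.3]
tool_rot: [-1.264, 1.173, 1.264]
wrist_force: [-2.2, -1.0, 2.3]
opening: 0.211
```

servo_tool([
  [0,-1,0,0,0,0],
  [0,-2,0,0,0,0],
  [0,-3,0,0,0,0],
  [0,-3,0,0,0,0],
  [0,-3,0,0,0,0],
])

```text
clock: 14.23
eef_pos: [560.3, -43.0, 198.0]
tool_rot: [-1.262, 1.176, 1.267]
wrist_force: [-6.5, -0.7, 2.7]
opening: 0.21
```

servo_tool([
  [0,-1,0,0,0,0],
  [0,-2,0,0,0,0],
  [0,-2,0,0,0,0],
  [0,-2,0,0,0,0],
  [0,-2,0,0,0,0],
])

```text
clock: 14.65
eef_pos: [560.7, -42.8, 197.8]
tool_rot: [-1.261, 1.179, 1.271]
wrist_force: [-10.0, -0.7, 5.2]
opening: 0.21
```

```bash
python3 - <<'E'
from h import *
plan([488,-44,202],94.1)
E
```

```text
tcp [560.73 -42.78 197.84] jaw yaw 94.3273068787239 toolx [-0.01 -0.   -1.  ] t 14.65 F [-10.04  -0.67   5.2 ] M [-0.02  1.64  0.18] open 0.2099085628278284
shift [-3.56 72.65  4.28] turn [ 0.23  0.   -0.47]
```

servo_tool([
  [-0.2,-1,0,0,0,-0.2],
  [-0.4,-2,0,0,0,-0.4],
  [-0.4,-3,0,0,0,-0.5],
  [-0.4,-3,0,0,0,-0.5],
  [-0.4,-3,0,0,0,-0.5],
])

```text
clock: 15.07
eef_pos: [560.9, -42.7, 197.5]
tool_rot: [-1.261, 1.178, 1.27]
wrist_force: [-15.3, -0.6, 8.0]
opening: 0.211
```

```bash
python3 - <<'E'
from h import *
plan([488,-44,202],94.1)
E
```

```text
tcp [560.88 -42.71 197.53] jaw yaw 94.33982344091275 toolx [-0.01 -0.   -1.  ] t 15.0667 F [-15.27  -0.63   7.98] M [-0.06  2.63  0.2 ] open 0.21051837817138727
shift [-3.94 72.8   4.23] turn [ 0.24  0.01 -0.41]
```

```bash
python3 - <<'E'
from h import *
a=get_image('side');b=get_image('top')
cv2.imwrite('pics/a6.png',a[:,:,::-1]);cv2.imwrite('pics/b6.png',b[:,:,::-1])
A=cv2.resize(a[215:315,285:385,::-1],(480,480),interpolation=cv2.INTER_CUBIC)
B=cv2.resize(b[150:230,320:370,::-1],(300,480),interpolation=cv2.INTER_CUBIC)
cv2.imwrite('pics/c6.png',np.hstack([A,B]))
E
```

```text
(no output)
```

View pics/c6.png

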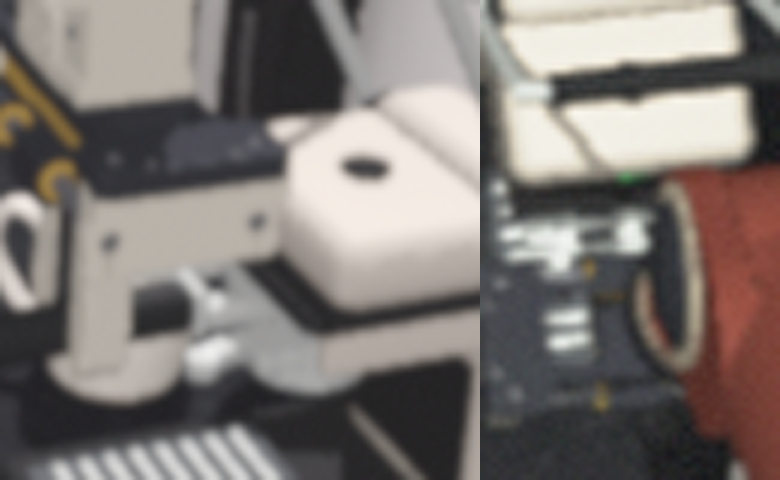

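The side view shows the barrel at (305,375) under the head, the handle front end at about (190,305), and tine tips at (195,275) and (195,360). In the top view the gripper body stays about 28 mm short of the head. I'll work out how deep the flange really is.

```bash
python3 - <<'E'
from h import *
np.set_printoptions(precision=1,suppress=True)
S=lambda x,y:(285+x/4.8,215+y/4.8)
def ony(p,y):
    o,d=ray("side",p);return o+d*(y-o[1])/d[1]
print("handle front",ony(S(190,320),-48),ony(S(190,280),-48))
print("finger edges",ony(S(75,300),-66),ony(S(133,300),-66))
print("barrel left/right/bottom",ony(S(240,375),-37),ony(S(365,375),-37),ony(S(300,398),-60))
print("R tip",onz("side",S(188,365),130),"L tip",onz("side",S(188,275),130))
print("head lip corner near",onz("side",S(322,330),138),"far",onz("side",S(235,262),138))
for nm,X in(("tip R",(591,-78,130)),("tip L",(588,0,130)),("body corner",(598,-137,198))): 
    p=px("side",[X])[0]; print(nm,(p-[285,215])*4.8)
plan([0,0,0],94)
E
```

```text
handle front [604.9 -48.  125.8] [603.9 -48.  143.7]
finger edges [551.4 -66.  151.6] [574.3 -66.  148.7]
barrel left/right/bottom [632.5 -37.   90.3] [688.5 -37.   82.5] [649.  -60.   91.5]
R tip [590.2 -85.4 130. ] L tip [613.6 -21.1 130. ]
head lip corner near [643.4 -85.4 138. ] far [630.5 -28.6 138. ]
tip R [183.1 354.4]
tip L [111.8 257. ]
body corner [273.  267.7]
tcp [560.89 -42.71 197.53] jaw yaw 94.34219335961326 toolx [-0.01 -0.   -1.  ] t 15.1667 F [-14.57   0.23   8.39] M [0.03 2.53 0.21] open 0.21256184047516452
shift [201.49 554.63  85.01] turn [ 0.34  0.01 -0.41]
```

servo_tool([
  [-0.5,0,0,0,0,-0.2],
  [-1,0,0,0,0,-0.5],
  [-1.5,0,0,0,0,-0.7],
  [-2,0,0,0,0,-0.7],
  [-2,0,0,0,0,-0.7],
])

```text
clock: 15.58
eef_pos: [561.7, -42.3, 198.4]
tool_rot: [-1.267, 1.167, 1.26]
wrist_force: [-9.0, -0.1, 0.1]
opening: 0.209
```

```bash
python3 - <<'E'
from h import *
plan([488,-44,202],94.1)
E
```

```text
tcp [561.7  -42.28 198.44] jaw yaw 94.33955603713092 toolx [ 0.01  0.   -1.  ] t 15.5833 F [-9.   -0.12  0.08] M [0.05 2.05 0.15] open 0.20866497265612816
shift [-4.04 73.59  3.87] turn [0.24 0.06 0.38]
```

servo_tool([
  [-0.1,-0.5,0,0,0,0],
  [-0.3,-1,0,0,0,0],
  [-0.4,-1.5,0,0,0,0],
  [-0.5,-2,0,0,0,0],
  [-0.5,-2,0,0,0,0],
])

```text
clock: 16.0
eef_pos: [562.9, -42.2, 198.5]
tool_rot: [-1.266, 1.169, 1.262]
wrist_force: [-10.9, 0.4, 0.6]
opening: 0.209
```

servo_tool([
  [-0.1,-0.5,0,0,0,0],
  [-0.3,-1,0,0,0,0],
  [-0.4,-1.5,0,0,0,0],
  [-0.5,-2,0,0,0,0],
  [-0.5,-2,0,0,0,0],
])

```text
clock: 16.42
eef_pos: [564.3, -42.0, 198.8]
tool_rot: [-1.265, 1.17, 1.263]
wrist_force: [-11.6, -0.6, 0.7]
opening: 0.212
```

```bash
python3 - <<'E'
from h import *
plan([488,-44,202],94.1)
E
```

```text
tcp [564.32 -42.05 198.84] jaw yaw 94.33585998249791 toolx [ 0.  0. -1.] t 16.4167 F [-11.61  -0.58   0.66] M [0.08 2.48 0.1 ] open 0.2118221956414792
shift [-3.34 76.24  3.83] turn [0.24 0.07 0.14]
```

servo_tool([
  [-0.1,-0.5,0,0,0,0],
  [-0.3,-1,0,0,0,0],
  [-0.4,-1.5,0,0,0,0],
  [-0.5,-2,0,0,0,0],
  [-0.5,-2,0,0,0,0],
])

```text
clock: 16.83
eef_pos: [566.2, -41.9, 199.1]
tool_rot: [-1.265, 1.17, 1.264]
wrist_force: [-10.5, -0.1, -0.3]
opening: 0.21
```

servo_tool([
  [-0.1,-0.5,0,0,0,-0.1],
  [-0.3,-1,0,0,0,-0.2],
  [-0.4,-1.5,0,0,0,-0.2],
  [-0.5,-2,0,0,0,-0.2],
  [-0.5,-2,0,0,0,-0.2],
])

```text
clock: 17.25
eef_pos: [567.3, -41.8, 199.2]
tool_rot: [-1.265, 1.169, 1.263]
wrist_force: [-11.7, 0.3, -1.4]
opening: 0.21
```

```bash
python3 - <<'E'
from h import *
plan([488,-44,202],94.1)
E
```

```text
tcp [567.26 -41.78 199.19] jaw yaw 94.33690649307802 toolx [ 0.  0. -1.] t 17.25 F [-11.75   0.29  -1.35] M [-0.01  2.79  0.16] open 0.20983465542204918
shift [-3.03 79.19  3.78] turn [0.24 0.08 0.16]
```

servo_tool([
  [0,-0.5,0,0,0,0],
  [-0.1,-1,0,0,0,0],
  [-0.1,-1.5,0,0,0,0],
  [-0.2,-1.5,0,0,0,0],
  [-0.2,-1.5,0,0,0,0],
])

```text
clock: 17.67
eef_pos: [568.4, -41.7, 199.3]
tool_rot: [-1.264, 1.17, 1.264]
wrist_force: [-13.6, 0.7, -1.6]
opening: 0.213
```

servo_tool([
  [0,-0.5,0,0,0,0],
  [-0.1,-1,0,0,0,0],
  [-0.1,-1.5,0,0,0,0],
  [-0.2,-1.5,0,0,0,0],
  [-0.2,-1.5,0,0,0,0],
])

```text
clock: 18.08
eef_pos: [569.5, -41.5, 199.3]
tool_rot: [-1.264, 1.171, 1.265]
wrist_force: [-13.2, 0.2, -0.9]
opening: 0.211
```

```bash
python3 - <<'E'
from h import *
plan([488,-44,202],94.1)
E
```

```text
tcp [569.46 -41.54 199.3 ] jaw yaw 94.32703856845632 toolx [ 0.  0. -1.] t 18.0833 F [-13.16   0.25  -0.9 ] M [0.09 2.96 0.18] open 0.21076041122014247
shift [-2.75 81.41  3.7 ] turn [0.23 0.09 0.04]
```

servo_tool([
  [0,-0.5,0,0,0,0],
  [-0.1,-1,0,0,0,0],
  [-0.1,-1.5,0,0,0,0],
  [-0.2,-1.5,0,0,0,0],
  [-0.2,-1.5,0,0,0,0],
])

```text
clock: 18.5
eef_pos: [569.7, -41.4, 199.3]
tool_rot: [-1.262, 1.173, 1.267]
wrist_force: [-16.0, -0.1, -0.1]
opening: 0.211
```

servo_tool([
  [0,-0.5,0,0,0,0],
  [-0.1,-1,0,0,0,0],
  [-0.1,-1,0,0,0,0],
  [-0.2,-1,0,0,0,0],
  [-0.2,-1,0,0,0,0],
])

```text
clock: 18.92
eef_pos: [569.9, -41.4, 199.3]
tool_rot: [-1.261, 1.175, 1.269]
wrist_force: [-15.9, -1.1, 0.6]
opening: 0.212
```

```bash
python3 - <<'E'
from h import *
plan([488,-44,202],94.1)
E
```

```text
tcp [569.9  -41.43 199.27] jaw yaw 94.30881774405877 toolx [-0.  0. -1.] t 18.9167 F [-15.91  -1.14   0.62] M [0.04 3.65 0.14] open 0.21157052230374448
shift [-2.34 81.88  3.6 ] turn [ 0.21  0.11 -0.27]
```

servo_tool([
  [-0.1,-0.5,0,0,0,0],
  [-0.3,-1,0,0,0,-0.2],
  [-0.3,-1,0,0,0,-0.3],
  [-0.3,-1,0,0,0,-0.3],
  [-0.3,-1,0,0,0,-0.3],
])

```text
clock: 19.33
eef_pos: [569.8, -41.4, 199.1]
tool_rot: [-1.262, 1.173, 1.267]
wrist_force: [-17.9, 0.0, 0.7]
opening: 0.21
```

servo_tool([
  [0,1,0,0,0,0],
  [0,2,0,0,0,0],
  [0,3,0,0,0,0],
  [0,4,0,0,0,0],
  [0,4,0,0,0,0],
])

```text
clock: 19.75
eef_pos: [569.0, -41.6, 199.6]
tool_rot: [-1.266, 1.167, 1.261]
wrist_force: [-12.1, 0.0, -4.2]
opening: 0.21
```

```bash
python3 - <<'E'
from h import *
plan([488,-44,202],94.1)
E
```

```text
tcp [568.99 -41.61 199.63] jaw yaw 94.32966728968756 toolx [ 0.01  0.   -1.  ] t 19.75 F [-12.12   0.01  -4.25] M [0.02 2.92 0.12] open 0.21044724936154455
shift [-2.86 80.93  3.74] turn [0.23 0.09 0.35]
```

servo_tool([
  [0.2,0.5,0,0,0,0.1],
  [0.4,1,0,0,0,0.2],
  [0.5,1.5,0,0,0,0.2],
  [0.5,2,0,0,0,0.2],
  [0.5,2,0,0,0,0.2],
])

```text
clock: 20.17
eef_pos: [568.6, -41.6, 199.6]
tool_rot: [-1.267, 1.166, 1.261]
wrist_force: [-9.0, -0.3, -3.9]
opening: 0.209
```

servo_tool([
  [0.2,0.5,0,0,0,0.1],
  [0.4,1,0,0,0,0.2],
  [0.5,1.5,0,0,0,0.2],
  [0.5,2,0,0,0,0.2],
  [0.5,2,0,0,0,0.2],
])

```text
clock: 20.58
eef_pos: [568.1, -41.7, 199.6]
tool_rot: [-1.267, 1.166, 1.26]
wrist_force: [-7.2, 0.5, -4.5]
opening: 0.209
```

```bash
python3 - <<'E'
from h import *
plan([488,-44,202],94.1)
E
```

```text
tcp [568.12 -41.7  199.63] jaw yaw 94.34928644325994 toolx [ 0.01  0.   -1.  ] t 20.5833 F [-7.25  0.53 -4.47] M [0.02 1.98 0.21] open 0.20892275147594436
shift [-2.96 80.04  3.78] turn [0.25 0.07 0.43]
```

servo_tool([
  [0.2,0.5,0,0,0,0.1],
  [0.4,1,0,0,0,0.2],
  [0.6,1.5,0,0,0,0.3],
  [0.8,2,0,0,0,0.3],
  [0.8,2,0,0,0,0.3],
])

```text
clock: 21.0
eef_pos: [567.9, -41.8, 199.6]
tool_rot: [-1.267, 1.166, 1.26]
wrist_force: [-5.7, -0.3, -4.0]
opening: 0.212
```

servo_tool([
  [0,0.5,0,0,0,0],
  [0,1,0,0,0,0],
  [0,1.5,0,0,0,0],
  [0,1.5,0,0,0,0],
  [0,1.5,0,0,0,0],
])

```text
clock: 21.42
eef_pos: [567.5, -41.6, 200.4]
tool_rot: [-1.269, 1.163, 1.258]
wrist_force: [-6.0, 2.0, -6.2]
opening: 0.21
```

```bash
python3 - <<'E'
from h import *
plan([488,-44,202],94.1)
E
```

```text
tcp [567.47 -41.63 200.41] jaw yaw 94.3509492998907 toolx [ 0.01  0.   -1.  ] t 21.4167 F [-5.96  1.97 -6.24] M [0.23 1.89 0.23] open 0.21013602331951076
shift [-2.42 79.4   3.67] turn [0.25 0.06 0.6 ]
```

servo_tool([
  [0.4,0.5,0,0,0,0.1],
  [0.8,1,0,0,0,0.2],
  [1.2,1.5,0,0,0,0.4],
  [1.6,1.5,0,0,0,0.5],
  [1.6,1.5,0,0,0,0.5],
])

```text
clock: 21.83
eef_pos: [567.7, -41.7, 200.0]
tool_rot: [-1.267, 1.167, 1.26]
wrist_force: [-4.6, 1.5, -4.5]
opening: 0.21
```

```bash
python3 - <<'E'
from h import *
plan([488,-44,202],94.1)
E
```

```text
tcp [567.69 -41.75 200.03] jaw yaw 94.34072071459941 toolx [ 0.01  0.   -1.  ] t 21.8333 F [-4.64  1.48 -4.51] M [0.34 1.65 0.25] open 0.20979816479532068
shift [-2.51 79.62  3.79] turn [0.24 0.04 0.39]
```

servo_tool([
  [0.4,0.5,0,0,0,0.1],
  [0.8,1,0,0,0,0.2],
  [1,1.5,0,0,0,0.3],
  [1,1.8,0,0,0,0.3],
  [1,1.8,0,0,0,0.3],
])

```text
clock: 22.25
eef_pos: [567.4, -42.0, 199.8]
tool_rot: [-1.267, 1.168, 1.26]
wrist_force: [-2.8, 1.8, -2.9]
opening: 0.212
```

servo_tool([
  [0.2,0,0,0,0,0],
  [0.3,0.3,0,0,0,0],
  [0.3,0.5,0,0,0,0],
  [0.3,0.5,0,0,0,0],
  [0.3,0.5,0,0,0,0],
])

```text
clock: 22.67
eef_pos: [567.2, -42.2, 199.5]
tool_rot: [-1.267, 1.167, 1.26]
wrist_force: [-0.9, 2.6, -2.6]
opening: 0.208
```

```bash
python3 - <<'E'
from h import *
plan([488,-44,202],94.1)
E
```

```text
tcp [567.15 -42.2  199.53] jaw yaw 94.31554602802527 toolx [ 0.01  0.   -1.  ] t 22.6667 F [-0.86  2.63 -2.58] M [0.6  0.28 0.37] open 0.20767419466748913
shift [-3.01 79.05  4.16] turn [0.22 0.   0.39]
```

servo_tool([
  [0,0,0,0,0,0],
  [0,0,0,0,0,0],
  [0,0,0,0,0,0],
  [0,0,0,0,0,0],
  [0,0,0,0,0,0],
], jaw=50)

```text
clock: 23.08
eef_pos: [566.4, -43.2, 199.4]
tool_rot: [-1.266, 1.17, 1.259]
wrist_force: [0.4, 0.5, 0.6]
opening: 0.508
```

```bash
python3 - <<'E'
from h import *
plan([567,-42,199],94.1)
E
```

```text
tcp [566.4  -43.17 199.36] jaw yaw 94.21596654402751 toolx [ 0. -0. -1.] t 23.0833 F [0.41 0.48 0.6 ] M [ 0.03 -0.03  0.  ] open 0.5079812653066563
shift [ 0.36 -0.68  1.13] turn [ 0.12 -0.04  0.27]
```

The wrist force went to zero when I let go, and the holder stayed put. Raising clear and turning the jaws by 90° for the lever.

servo_tool([
  [-25,0,1,0,0,0],
  [-65,0,1,0,0,0],
  [-105,0,1,0,0,0],
  [-145,0,1,0,0,0],
  [-185,0,1,0,0,0],
])

```text
clock: 23.5
eef_pos: [564.9, -41.8, 386.2]
tool_rot: [-1.266, 1.17, 1.26]
wrist_force: [1.3, -0.5, 0.5]
opening: 0.538
```

servo_tool([
  [-15,0,0,7,0,0],
  [-15,0,0,14,0,0],
  [-15,0,0,21,0,0],
  [-15,0,0,28,0,0],
  [-15,0,0,35,0,0],
])

```text
clock: 23.92
eef_pos: [565.1, -41.8, 399.3]
tool_rot: [-0.802, 1.414, 0.799]
wrist_force: [-0.5, -0.8, -0.7]
opening: 0.537
```

servo_tool([
  [0,0,0,7,0,0],
  [0,0,0,14,0,0],
  [0,0,0,21,0,0],
  [0,0,0,28,0,0],
  [0,0,0,35,0,0],
])

```text
clock: 24.33
eef_pos: [565.2, -41.8, 399.1]
tool_rot: [-0.328, 1.542, 0.327]
wrist_force: [0.3, 0.2, -0.9]
opening: 0.537
```

servo_tool([
  [0,0,0,7,0,0],
  [0,0,0,14,0,0],
  [0,0,0,20,0,0],
  [0,0,0,20,0,0],
  [0,0,0,20,0,0],
])

```text
clock: 24.75
eef_pos: [565.2, -41.5, 399.0]
tool_rot: [-0.061, 1.566, 0.061]
wrist_force: [0.4, -0.2, -0.1]
opening: 0.536
```

```bash
python3 - <<'E'
from h import *
plan([665,-34,390],4.2)
foil((340,270),(342,180))
a=get_image('side');b=get_image('top')
cv2.imwrite('pics/a7.png',a[:,:,::-1]);cv2.imwrite('pics/b7.png',b[:,:,::-1])
A=cv2.resize(a[190:310,285:405,::-1],(440,440),interpolation=cv2.INTER_CUBIC)
B=cv2.resize(b[130:230,310:390,::-1],(352,440),interpolation=cv2.INTER_CUBIC)
cv2.imwrite('pics/c7.png',np.hstack([A,B]))
E
```

```text
tcp [565.2  -41.54 399.04] jaw yaw 4.435031177249328 toolx [ 0. -0. -1.] t 24.75 F [ 0.45 -0.19 -0.12] M [-0.06  0.05 -0.02] open 0.5364932264903588
shift [  9.4   -0.19 100.05] turn [0.23 0.21 0.02]
[248.31 212.49] [239 207  20  12 182]
[364. 183.] [364 183   1   1   1]
foil (array([534.25, -51.25, 286.17]), np.float64(147.1626371049064))
```

View pics/c7.png

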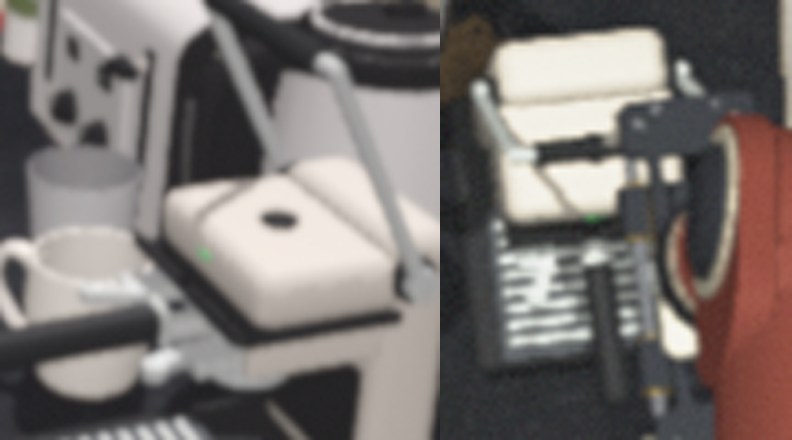

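The last view shows the holder seated level under the head, handle at (80,335) pointing forward. The lever is still raised, bar at (270,35). Moving over the bar and then straddling it.

servo_tool([
  [0,0,25,0,0,0],
  [0,0,55,0,0,0],
  [0,0,85,0,0,0],
  [0,0,101,0,0,0],
  [0,0,101,0,0,0],
], jaw=60)

```text
clock: 25.37
eef_pos: [668.3, -33.3, 397.4]
tool_rot: [-0.06, 1.567, 0.061]
wrist_force: [0.2, 0.6, 0.5]
opening: 0.645
```

servo_tool([
  [5,0,0,0,0,0],
  [15,0,0,0,0,0],
  [25,0,0,0,0,0],
  [35,0,0,0,0,0],
  [42,0,0,0,0,0],
])

```text
clock: 25.78
eef_pos: [664.9, -34.0, 355.7]
tool_rot: [-0.058, 1.569, 0.059]
wrist_force: [0.1, 0.5, 0.1]
opening: 0.651
```

servo_tool([
  [1,0,0,0,0,0],
  [2,0,0,0,0,0],
  [2,0,0,0,0,0],
  [2,0,0,0,0,0],
  [2,0,0,0,0,0],
])

```text
clock: 26.2
eef_pos: [666.3, -34.0, 356.0]
tool_rot: [-0.059, 1.565, 0.059]
wrist_force: [0.0, 0.6, 0.6]
opening: 0.647
```

```bash
python3 - <<'E'
from h import *
plan([665,-34,354],4.2)
E
```

```text
tcp [666.3  -34.03 355.98] jaw yaw 4.28651597775499 toolx [ 0.  0. -1.] t 26.2 F [0.03 0.56 0.59] M [-0.05  0.08  0.03] open 0.6466022427423131
shift [ 1.97  0.13 -1.31] turn [0.09 0.27 0.01]
```

Closing lightly on the bar.

servo_tool([
  [0,0,0,0,0,0],
  [0,0,0,0,0,0],
  [0,0,0,0,0,0],
  [0,0,0,0,0,0],
  [0,0,0,0,0,0],
], jaw=10, squeeze=8)

```text
clock: 26.62
eef_pos: [666.1, -34.0, 355.4]
tool_rot: [-0.059, 1.567, 0.059]
wrist_force: [-0.3, 0.3, -0.2]
opening: 0.335
```

servo_tool([
  [0,0,0,0,0,0],
  [0,0,0,0,0,0],
  [0,0,0,0,0,0],
  [0,0,0,0,0,0],
  [0,0,0,0,0,0],
])

```text
clock: 27.03
eef_pos: [664.4, -34.2, 355.5]
tool_rot: [-0.058, 1.571, 0.059]
wrist_force: [-5.8, -0.0, 3.5]
opening: 0.169
```

```bash
python3 - <<'E'
from h import *
plan([665,-34,354],4.2)
# arc increments (tool: x down, z forward(+x))
th=np.radians(np.linspace(66,10,6)); X=-135*np.cos(th);Z=135*np.sin(th)
print(np.c_[X-X[0],Z-Z[0]])
E
```

```text
tcp [664.39 -34.22 355.54] jaw yaw 4.270183701026691 toolx [-0.  0. -1.] t 27.0333 F [-5.83 -0.    3.54] M [-0.08  1.23  0.05] open 0.1687402247881358
shift [1.54 0.17 0.63] turn [ 0.07 -0.08 -0.02]
[[  0.     0.  ]
 [-22.91 -13.01]
 [-42.85 -30.23]
 [-59.07 -50.99]
 [-70.95 -74.51]
 [-78.04 -99.89]]
```

servo_tool([
  [2,0,-6,0,0,0],
  [5,0,-12,0,0,0],
  [8,0,-17,0,0,0],
  [11,0,-22,0,0,0],
  [13,0,-25,0,0,0],
])

```text
clock: 27.45
eef_pos: [641.0, -36.0, 342.0]
tool_rot: [-0.059, 1.565, 0.058]
wrist_force: [2.4, -0.6, -0.5]
opening: 0.164
```

servo_tool([
  [3,0,-4,0,0,0],
  [6,0,-8,0,0,0],
  [10,0,-12,0,0,0],
  [14,0,-16,0,0,0],
  [17,0,-20,0,0,0],
])

```text
clock: 27.87
eef_pos: [621.5, -37.6, 324.5]
tool_rot: [-0.059, 1.565, 0.058]
wrist_force: [7.2, -1.1, -2.3]
opening: 0.168
```

servo_tool([
  [4,0,-4,0,0,0],
  [8,0,-7,0,0,0],
  [12,0,-10,0,0,0],
  [16,0,-13,0,0,0],
  [21,0,-16,0,0,0],
])

```text
clock: 28.28
eef_pos: [606.6, -38.8, 304.1]
tool_rot: [-0.059, 1.562, 0.058]
wrist_force: [6.1, -0.7, 0.0]
opening: 0.17
```

```bash
python3 - <<'E'
from h import *
plan([585,-40,253],4.2)
E
```

```text
tcp [606.64 -38.82 304.14] jaw yaw 4.282585287834828 toolx [ 0.01 -0.   -1.  ] t 28.2833 F [ 6.08 -0.73  0.03] M [-0.27 -1.39  0.07] open 0.17025773923357393
shift [ 50.97   0.5  -22.08] turn [0.08 0.46 0.07]
```

servo_tool([
  [5,0,-1,0,0,0],
  [10,0,-3,0,0,0],
  [15,0,-5,0,0,0],
  [19,0,-7,0,0,0],
  [23,0,-9,0,0,0],
])

```text
clock: 28.7
eef_pos: [596.9, -39.3, 280.9]
tool_rot: [-0.059, 1.565, 0.058]
wrist_force: [4.4, -1.2, 0.6]
opening: 0.17
```

servo_tool([
  [5,0,-2,0,0,0],
  [10,0,-3,0,0,0],
  [15,0,-4,0,0,0],
  [19,0,-5,0,0,0],
  [23,0,-6,0,0,0],
])

```text
clock: 29.12
eef_pos: [592.2, -39.3, 260.1]
tool_rot: [-0.058, 1.561, 0.059]
wrist_force: [4.3, 0.7, 13.3]
opening: 0.168
```

```bash
python3 - <<'E'
from h import *
plan([585,-40,253],4.2)
E
```

```text
tcp [592.23 -39.34 260.14] jaw yaw 4.304655318010528 toolx [ 0.01  0.   -1.  ] t 29.1167 F [ 4.28  0.73 13.34] M [-0.02 -0.85  0.02] open 0.1682361936393711
shift [ 7.08 -0.12 -7.32] turn [ 0.1   0.51 -0.01]
```

servo_tool([
  [0,0,0,0,0,0],
  [0,0,0,0,0,0],
  [0,0,0,0,0,0],
  [0,0,0,0,0,0],
  [0,0,0,0,0,0],
], jaw=50)

```text
clock: 29.53
eef_pos: [589.2, -39.4, 257.0]
tool_rot: [-0.058, 1.571, 0.059]
wrist_force: [0.9, 0.4, 0.7]
opening: 0.473
```

servo_tool([
  [-12,0,0,0,0,0],
  [-24,0,0,0,0,0],
  [-36,0,0,0,0,0],
  [-48,0,0,0,0,0],
  [-54,0,0,0,0,0],
])

```text
clock: 29.95
eef_pos: [590.2, -39.7, 313.0]
tool_rot: [-0.058, 1.567, 0.059]
wrist_force: [-0.6, 0.4, -0.6]
opening: 0.536
```

servo_tool([
  [0,0,0,0,0,0],
  [0,0,0,0,0,0],
  [0,0,0,0,0,0],
  [0,0,0,0,0,0],
  [0,0,0,0,0,0],
], jaw=0)

```text
clock: 30.37
eef_pos: [590.1, -39.6, 311.3]
tool_rot: [-0.059, 1.568, 0.059]
wrist_force: [0.1, -0.0, 0.8]
opening: 0.229
```

```bash
python3 - <<'E'
from h import *
plan([588,-40,290],4.2)
a=get_image('side');cv2.imwrite('pics/a8.png',a[:,:,::-1])
o=cv2.imread('pics/a7.png')[:,:,::-1]
for t in(10,15,20):
    th=np.radians(t); ey=np.array([-.0715,.9974,0]);ex=np.array([.9974,.0715,0])
    piv=np.array([665,-34.5,165])+58*ex
    c=piv-135*np.cos(th)*ex+[0,0,135*np.sin(th)]
    print(t,c,"R end px",px("side",[c-60*ey])[0],"L end",px("side",[c+60*ey])[0],"mid",px("side",[c])[0])
d=(cv2.absdiff(a,o).max(2)>40).astype(np.uint8)[150:320,250:420]
k,l,st,c=cv2.connectedComponentsWithStats(d)
for i in range(1,k):
    if st[i,4]>25: print(st[i]+[250,150,0,0,0],c[i]+[250,150])
E
```

```text
tcp [590.11 -39.58 311.28] jaw yaw 4.289087815994547 toolx [ 0.  0. -1.] t 30.3667 F [ 0.06 -0.02  0.78] M [-0.06  0.07 -0.  ] open 0.2287811075645684
shift [21.28 -0.26 -2.17] turn [ 0.09  0.1  -0.01]
10 [590.25 -39.86 188.44] R end px [331.24 265.48] L end [305.37 237.58] mid [317.38 250.53]
15 [592.79 -39.68 199.94] R end px [333.01 259.27] L end [306.79 232.09] mid [318.96 244.7 ]
20 [596.32 -39.42 211.17] R end px [335.32 253.06] L end [308.7  226.62] mid [321.05 238.89]
[ 264  150  117   80 3037] [325.81 176.23]
[265 162   8   7  48] [268.25 165.  ]
[274 162   9  10  76] [278.45 166.88]
[373 171   6   9  34] [375.03 174.06]
[277 184   9   6  36] [280.42 186.11]
[324 199   5  32  86] [325.8  212.44]
[330 201   8  30 141] [333.43 215.72]
[370 204  11   9  69] [375.14 207.87]
[310 206   7  11  63] [312.95 210.35]
[304 216  55  35 374] [329.11 234.2 ]
[381 225  16  34 116] [390.21 245.27]
[305 237  25  30 230] [316.67 248.89]
[330 261  16   9  92] [336.96 265.75]
[391 260   9  10  45] [394.69 264.67]
[332 283  10   7  38] [336.74 285.63]
```

The image difference shows the bar at about (317,249), spanning (305,237) to (330,267), which matches a lever angle of about 10–11°, i.e. down. I'll check that with a light press from above with closed fingers.

servo_tool([
  [5,0,0,0,0,0],
  [11,0,0,0,0,0],
  [17,0,0,0,0,0],
  [23,0,0,0,0,0],
  [26,0,0,0,0,0],
])

```text
clock: 30.83
eef_pos: [590.0, -39.6, 284.6]
tool_rot: [-0.058, 1.569, 0.059]
wrist_force: [-0.1, -0.5, 0.7]
opening: 0.004
```

servo_tool([
  [1,0,0,0,0,0],
  [2,0,0,0,0,0],
  [3,0,0,0,0,0],
  [3,0,0,0,0,0],
  [3,0,0,0,0,0],
])

```text
clock: 31.25
eef_pos: [590.7, -39.7, 283.3]
tool_rot: [-0.059, 1.566, 0.059]
wrist_force: [-0.2, -0.6, -0.8]
opening: 0.002
```

servo_tool([
  [1,0,0,0,0,0],
  [2,0,0,0,0,0],
  [3,0,0,0,0,0],
  [3,0,0,0,0,0],
  [3,0,0,0,0,0],
])

```text
clock: 31.67
eef_pos: [590.6, -39.7, 280.5]
tool_rot: [-0.059, 1.566, 0.059]
wrist_force: [-0.9, -0.4, 2.2]
opening: 0.006
```

servo_tool([
  [1,0,0,0,0,0],
  [2,0,0,0,0,0],
  [3,0,0,0,0,0],
  [3,0,0,0,0,0],
  [3,0,0,0,0,0],
])

```text
clock: 32.08
eef_pos: [590.6, -39.7, 280.2]
tool_rot: [-0.058, 1.565, 0.059]
wrist_force: [-5.5, 0.7, 14.9]
opening: 0.002
```

servo_tool([
  [-10,0,0,0,0,0],
  [-30,0,0,0,0,0],
  [-60,0,0,0,0,0],
  [-90,0,0,0,0,0],
  [-110,0,0,0,0,0],
])

```text
clock: 32.5
eef_pos: [590.7, -39.9, 389.8]
tool_rot: [-0.059, 1.563, 0.058]
wrist_force: [0.5, 0.3, -1.1]
opening: 0.006
```

servo_tool([
  [0,0,-20,0,0,0],
  [0,0,-50,0,0,0],
  [0,0,-80,0,0,0],
  [0,0,-100,0,0,0],
  [0,0,-100,0,0,0],
])

```text
clock: 32.92
eef_pos: [486.8, -48.0, 387.0]
tool_rot: [-0.057, 1.569, 0.058]
wrist_force: [-0.0, -0.2, -0.6]
opening: 0.011
```

```bash
python3 - <<'E'
from h import *
plan([490,-45,390],4.2)
a=get_image('side').astype(int);t=get_image('top').astype(int)
# bystanders: change against first pictures around cup, tumbler, jam, spoon
o=cv2.imread('pics/side0.png')[:,:,::-1].astype(int);p=cv2.imread('pics/top0.png')[:,:,::-1].astype(int)
for n,(x,y,w,h) in dict(cup=(282,250,30,45),jam=(238,208,22,34),spoon=(212,360,78,32)).items():
    print("side",n,np.abs(a-o)[y:y+h,x:x+w].mean())
for n,(x,y,w,h) in dict(cup=(275,170,30,36),tumbler=(238,163,30,28),jam=(172,205,24,22),spoon=(360,222,18,45)).items():
    print("top",n,np.abs(t-p)[y:y+h,x:x+w].mean())
b=(cv2.absdiff(a.astype(np.uint8),cv2.imread('pics/a7.png')[:,:,::-1].copy()).max(2)>40)[236:268,303:333]
ys,xs=np.nonzero(b);print("bar",xs.mean()+303,ys.mean()+236,len(xs))
# handle front, compare with a7 below the bar
q=cv2.imread('pics/a7.png')[:,:,::-1].astype(int)
print("barrel/tine/handle region vs after release",np.abs(a-q)[272:300,290:365].mean(), "noise",np.abs(a-q)[330:370,330:390].mean())
E
```

```text
tcp [486.77 -48.03 387.04] jaw yaw 4.183315965097836 toolx [ 0.  0. -1.] t 32.9167 F [-0.   -0.23 -0.63] M [-0.03  0.07 -0.01] open 0.010834892257110245
shift [-2.96  2.79  3.44] turn [-0.02  0.05 -0.03]
side cup 25.460987654320988
side jam 6.679590017825312
side spoon 5.202323717948718
top cup 1.7919753086419754
top tumbler 1.7603174603174603
top jam 1.6470959595959596
top spoon 54.318518518518516
bar 318.3979238754325 248.26989619377161 289
barrel/tine/handle region vs after release 2.6115873015873015 noise 0.7543055555555556
```

```bash
python3 -c "
from cell import *
print(job_done())"
```

```text
the job is handed in; nothing more can be done
None
```

The capsule holder is latched home in the fork, the lever is all the way down, and the job was handed in at about 33 s. The hand-in reports no verdict, so the checks below are mine.

- **Holder:** I gripped it by the handle, rested its flange on the tines and slid it in. It briefly bound on the fork about 8 mm before home, at 15 N horizontal. Easing the down-pressure by about 2 mm freed it. It then went to the hard stop at a peak push of about 18 N, with no more than about 11 N down on the fork.
- **Latching:** backing off, the force fell from 12 N to about 0 with the handle staying within about 2 mm. It stayed put when I let go. The side picture taken after the lever work showed the holder in the same place.
- **Lever:** I gripped the bar and swung it along its arc. Near the end the x reading suggested it stopped about 10° short. Two later checks disagreed with that. The side picture put the bar within a pixel or two of its fully down place. A press from above met a firm stop at the expected down height: 15 N upward reading, no movement.
- **Bystanders:** the cup, tumbler and jam look unchanged from above. The spoon was not clear in the last top view (large change there, probably the arm over it). Its side view changed no more than the untouched jam's, and I never worked near it.

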